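Load the colour-coded reagent carrier

ROBOT

A 7-joint arm with a two-finger parallel gripper is mounted at the origin on the work surface. World frame = base frame: x ahead of the robot, y to its left, z up, the work surface at z = 0. Lengths are in m, angles in degrees, forces in N, time in s.
With the tool pointing down it reaches from about 0.425 to 0.975 m from the base axis. Payload 16.7 kg.
Tool frame: the origin (TCP) lies at the very end of the fingers, on their centre line; the grasp point (between the pads) lies 19 mm behind it; y points along the fingers, x is the direction in which the jaws open and shut, and the axes are right-handed (so a half turn about y gives the same grasp; the last joint's range is limited). The gripper opens to 85 mm and grips with 20 to 120 N. Pads are 22 mm wide; open, the fingers measure 114 mm over their backs; the gripper's body (76 mm by 85 mm) begins 54 mm behind the grasp point. The pads swing forward as they close: fully open they stand 13 mm farther back than shut.
Start: joints at [-73.023, 24.414, 4.234, 92.017, -1.954, 63.644, -3.845], TCP at [0.291, 0.609, 0.194] pointing down, gripper open.
Joint ranges: [-163.25, 163.25], [-28.42, 122.38], [-70.27, 78.77], [12.13, 141.07], [-58.53, 238.53], [9.26, 117.41], [-156.51, 156.51]. Speed limits (degrees/s): [108.29, 108.29, 136.94, 136.94, 172.46, 172.46, 172.46].

INTERFACE

Orientations are given as a 3x3 rotation matrix whose columns are the frame's x, y, z axes.
In Python, from bench import manip gives the robot as it stands.
- The arm moves only by the shell command python3 -m pendant 'ROWS' [FORCE]. ROWS is JSON, a list of rows, each a list of 7 numbers: the shift along the tool's x, y, z in m, then the turn, a rotation vector about the tool's x, y, z in degrees, then the finger opening in m, from 0 to 0.0854. In form: [[tx, ty, tz, ax, ay, az, claw], ...]. A call has exactly 5 rows; each row shifts and turns the commanded pose from where the row before left it, along the tool's axes as they then stand; what a row does not reach is not made up. A row lasts 1/8 s, in which the tool goes at most 62.5 mm and 10.7 degrees, less where a joint would pass 70% of its speed; a pose out of reach is approached as far as the arm can. A call with a gripper value outside its range is refused whole. The fingers move at their own pace and stop on an object; FORCE is the grip in N (left out, the last holds). Time passes only in rows, so rows that do not move let the fingers close, or fill a call up. It gives the time, the measured TCP pose, the force and the opening at its end, in the units of the state.
- manip.get_obs(): the state, without advancing time (a new reading comes with each control period).
- manip.capture(name): name is "scene" or "top" or "wrist"; returns a dict with "img" (420x560x3 uint8, red, green, blue), "intrinsics" (3x3 intrinsics, pixels), "dist" ([k1, k2, p1, p2, k3] as OpenCV has them; the pictures are not rectified), "origin" and "rotation" of the camera in the world; the wrist camera has in their place "hand_eye" (4x4, takes a point from camera to tool coordinates, whose origin is the TCP and whose axes are the tool frame's). Camera axes: x right, y up, looking along -z (the intrinsics and any distortion apply to the point x, -y, -z); pixel columns grow to the right and rows downward; lengths in m; the calibration is good to about 2 mm. A picture is of the moment at which its call begins: read the wrist's pose just before it. There is no depth.
- manip.sign_off(): hands the job in, once; it reports no verdict.
Trained networks look in a picture, given as the dict that the camera call returned (one of the last four; its "shot" number tells which), for a name from the list of things; names that differ only in an ending like _2 or _b are one class to them, and where a whole thing is asked for, a point or a joint stands for the part that bears it (a point fixed in the world has none). Each returns a list of dicts, best first, with "p" (0 to 1); they miss things now and then, are a little off and sometimes report something else, mostly with a low value. They report only what shows in the picture. A call takes as long as a camera call.
- manip.recognise(query, picture): "position" ([x, y, z] in m, in world coordinates, good to about 4 mm: the middle of the surface that is visible of it).
- manip.regions_of(query, picture): "pixels" (420x560 bool, what is visible of it).
- manip.spot_point(query, picture): "position" ([x, y, z] in m, in world coordinates, good to about 4 mm: a listed point, or the origin of a listed thing).
The state is a dict: "time": time; "joint_pos": joint angles; "dq": joint speeds; "joint_efforts": joint torques, N m; "eef_pos": TCP position; "tool_rot": TCP orientation; "contact_force": force on the tool from outside, world axes, zero at the start; "torque": the same for the moment, N m; "gripper_width": finger opening in m.
Only numpy, scipy, OpenCV 4.12 (cv2) and the standard library are available. Lean on these libraries where they do the work, as an engineer would, in place of code of your own. Each camera call takes 0.05 s, during which the arm holds its last target.

TASK

Load the reagent carrier for the next run: pick the white bottles with red, yellow, green and blue caps from the bench and stand each one upright in the carrier cup of its cap's colour, set down gently on the cup's floor, not dropped. Leave the black-capped bottle and the brown amber bottle standing where they are, and knock no bottle over.

Things in the scene. Friction and masses are not known exactly. Their poses are not given: they have to be found in the camera images.
- bottle_red: White plastic reagent bottle with a red screw cap and a red stripe on its label, standing on the bench among low clutter (under 35 mm). 100 mm tall: body 50 mm across up to 58 mm, shoulder narrowing up to 66 mm, ribbed cap 32 mm across from 72 to 100 mm above the underside. Origin: centre of the underside, z up; round. Loose, 0.1 to 0.2 kg, closed.
- bottle_yellow: White plastic reagent bottle with a yellow screw cap and a yellow stripe on its label, standing on the bench among low clutter (under 35 mm). 100 mm tall: body 50 mm across up to 58 mm, shoulder narrowing up to 66 mm, ribbed cap 32 mm across from 72 to 100 mm above the underside. Origin: centre of the underside, z up; round. Loose, 0.1 to 0.2 kg, closed.
- bottle_green: White plastic reagent bottle with a green screw cap and a green stripe on its label, standing on the bench among low clutter (under 35 mm). 100 mm tall: body 50 mm across up to 58 mm, shoulder narrowing up to 66 mm, ribbed cap 32 mm across from 72 to 100 mm above the underside. Origin: centre of the underside, z up; round. Loose, 0.1 to 0.2 kg, closed.
- bottle_blue: White plastic reagent bottle with a blue screw cap and a blue stripe on its label, standing on the bench among low clutter (under 35 mm). 100 mm tall: body 50 mm across up to 58 mm, shoulder narrowing up to 66 mm, ribbed cap 32 mm across from 72 to 100 mm above the underside. Origin: centre of the underside, z up; round. Loose, 0.1 to 0.2 kg, closed.
- bottle_black: Look-alike that does not belong: white bottle with a black cap and stripe, among the others. 100 mm tall: body 50 mm across up to 58 mm, shoulder narrowing up to 66 mm, ribbed cap 32 mm across from 72 to 100 mm above the underside. Origin: centre of the underside, z up; round. Loose, 0.1 to 0.2 kg, closed.
- bottle_amber: Look-alike that does not belong: dark brown (amber) bottle with a blue cap, among the others. 100 mm tall: body 50 mm across up to 58 mm, shoulder narrowing up to 66 mm, ribbed cap 32 mm across from 72 to 100 mm above the underside. Origin: centre of the underside, z up; round. Loose, 0.1 to 0.2 kg, closed.
- cup_red: Open square red plastic cup, one of four fixed 2 x 2, 88 mm between centres, in an aluminium tray (180 mm square, 28 mm high; grips at two sides reach 106 mm from its middle, 44 mm high). Cup 74 x 74 mm outside, 66 x 66 inside, 40 mm high. Origin: centre of its underside; the inner floor is 5 mm above it, the bench 8 mm below. z up, x and y square to the walls.
- cup_yellow: Open square yellow plastic cup, one of four fixed 2 x 2, 88 mm between centres, in an aluminium tray (180 mm square, 28 mm high; grips at two sides reach 106 mm from its middle, 44 mm high). Cup 74 x 74 mm outside, 66 x 66 inside, 40 mm high. Origin: centre of its underside; the inner floor is 5 mm above it, the bench 8 mm below. z up, x and y square to the walls.
- cup_green: Open square green plastic cup, one of four fixed 2 x 2, 88 mm between centres, in an aluminium tray (180 mm square, 28 mm high; grips at two sides reach 106 mm from its middle, 44 mm high). Cup 74 x 74 mm outside, 66 x 66 inside, 40 mm high. Origin: centre of its underside; the inner floor is 5 mm above it, the bench 8 mm below. z up, x and y square to the walls.
- cup_blue: Open square blue plastic cup, one of four fixed 2 x 2, 88 mm between centres, in an aluminium tray (180 mm square, 28 mm high; grips at two sides reach 106 mm from its middle, 44 mm high). Cup 74 x 74 mm outside, 66 x 66 inside, 40 mm high. Origin: centre of its underside; the inner floor is 5 mm above it, the bench 8 mm below. z up, x and y square to the walls.

How it is judged (in metres and radians):
At the end, for the whole second after the job is handed in: Each white bottle with a red, yellow, green or blue cap stands at rest in the cup of its colour: within 18 mm of its centre, underside on its floor (under 11 mm above its origin), within 0.12 rad of upright. The black-capped and amber bottles stand upright within 25 mm of their starts (horizontal distance between bottle_red and cup_red below 0.018 m and z of bottle_red in the frame of cup_red between 0 and 0.011 m and angle between each of bottle_red, bottle_yellow, bottle_green, bottle_blue, bottle_black, bottle_amber's own z axis and vertical below 0.12 rad and linear speed of each of bottle_red, bottle_yellow, bottle_green, bottle_blue, bottle_black, bottle_amber below 0.02 m/s and angular speed of each of bottle_red, bottle_yellow, bottle_green, bottle_blue below 0.3 rad/s and horizontal distance between bottle_yellow and cup_yellow below 0.018 m and z of bottle_yellow in the frame of cup_yellow between 0 and 0.011 m and horizontal distance between bottle_green and cup_green below 0.018 m and z of bottle_green in the frame of cup_green between 0 and 0.011 m and horizontal distance between bottle_blue and cup_blue below 0.018 m and z of bottle_blue in the frame of cup_blue between 0 and 0.011 m and distance of each of bottle_black, bottle_amber from where it was at the start of the episode below 0.025 m); the robot touches nothing.
It fails at once if the black-capped or the amber bottle is carried or pushed more than 25 mm away (distance of any of bottle_black, bottle_amber from where it was at the start of the episode above 0.025 m).
It fails at once if a bottle is tipped or knocked over (more than 0.7 rad) (angle between any of bottle_red, bottle_yellow, bottle_green, bottle_blue, bottle_black, bottle_amber's own z axis and vertical above 0.7 rad).
It fails at once if a bottle is dropped or slammed into its cup (faster than 0.5 m/s within the last 35 mm above the cup's floor) ((horizontal distance between bottle_red and cup_red below 0.045 m and z of bottle_red in the frame of cup_red below 0.04 m and linear speed of bottle_red above 0.5 m/s) or (horizontal distance between bottle_yellow and cup_yellow below 0.045 m and z of bottle_yellow in the frame of cup_yellow below 0.04 m and linear speed of bottle_yellow above 0.5 m/s) or (horizontal distance between bottle_green and cup_green below 0.045 m and z of bottle_green in the frame of cup_green below 0.04 m and linear speed of bottle_green above 0.5 m/s) or (horizontal distance between bottle_blue and cup_blue below 0.045 m and z of bottle_blue in the frame of cup_blue below 0.04 m and linear speed of bottle_blue above 0.5 m/s)).
It also fails if it takes over 96 s, if anything falls off the work surface, if the arm or the gripper's body presses on something with over 40 N, if the wrist force passes 120 N, or if a joint passes its speed limit or range.

## Working session

There is one attempt and no reset: what is moved stays moved. The work goes in short steps, Python scripts to look and compute and a shell command to move; the robot and the scene stay as the last step left them, time stands still between calls to the robot, and variables do not carry over. Pictures are saved under pics/ and viewed, and the job is handed in when it is done.

```bash
mkdir -p pics; ls; python3 - <<'E'
from bench import manip
import cv2, numpy as np
o=manip.get_obs()
for k,v in o.items(): print(k,np.round(v,3).tolist())
for n in ["scene","top"]:
    c=manip.capture(n); cv2.imwrite(f"pics/{n}0.png",c["img"][:,:,::-1])
    print(n,np.round(c["intrinsics"],1).tolist(),c["dist"],c["origin"],np.round(c["rotation"],3).tolist())
    for q in ["bottle_red","bottle_yellow","bottle_green","bottle_blue","bottle_black","bottle_amber","cup_red","cup_yellow","cup_green","cup_blue"]:
        print(q,[(np.round(d["position"],3).tolist(),round(d["p"],2)) for d in manip.spot_point(q,c)])
E
```

```text
pics
time 0.0
joint_pos [-73.025, 24.449, 4.23, 92.052, -1.954, 63.644, -3.845]
dq [0.023, -0.079, -0.024, -0.11, 0.072, -0.044, 0.029]
joint_efforts [-0.0, -94.984, 3.76, -46.351, 0.019, 0.01, -0.0]
eef_pos [0.291, 0.609, 0.194]
tool_rot [[0.431, -0.0, -0.902], [0.902, -0.001, 0.431], [-0.001, -1.0, -0.0]]
contact_force [0.281, 0.033, -0.364]
torque [-0.006, -0.02, 0.002]
gripper_width 0.085
scene [[463.1, 0.0, 286.1], [0.0, 463.1, 200.2], [0.0, 0.0, 1.0]] [-0.12075863  0.          0.          0.          0.        ] [ 1.08269721 -0.741638    0.66842988] [[0.802, -0.334, 0.495], [0.598, 0.447, -0.666], [0.001, 0.83, 0.558]]
bottle_red [([0.43, -0.064, -0.001], 0.77)]
bottle_yellow [([0.589, -0.37, 0.002], 0.72), ([0.43, -0.065, -0.003], 0.25)]
bottle_green [([0.45, -0.322, 0.002], 0.95)]
bottle_blue [([0.62, -0.099, 0.005], 0.64), ([0.589, 0.196, 0.008], 0.43)]
bottle_black [([0.432, -0.196, 0.001], 0.6)]
bottle_amber [([0.611, -0.238, -0.001], 0.7)]
cup_red [([0.522, 0.294, 0.009], 0.82)]
cup_yellow [([0.502, 0.211, 0.009], 0.79)]
cup_green [([0.588, 0.195, 0.008], 0.81)]
cup_blue [([0.604, 0.28, 0.01], 0.98)]
top [[534.5, 0.0, 283.3], [0.0, 534.5, 203.9], [0.0, 0.0, 1.0]] [0.04643079 0.         0.         0.         0.        ] [ 0.32149972 -0.02569069  1.41473445] [[-0.003, 0.989, -0.149], [-1.0, -0.002, 0.007], [0.007, 0.149, 0.989]]
bottle_red [([0.427, -0.061, -0.004], 0.66)]
bottle_yellow [([0.592, -0.368, -0.0], 0.97)]
bottle_green [([0.451, -0.32, -0.002], 0.73)]
bottle_blue [([0.614, -0.099, -0.003], 0.93)]
bottle_black [([0.431, -0.197, -0.001], 0.64), ([0.522, 0.3, 0.009], 0.41)]
bottle_amber [([0.608, -0.24, 0.0], 0.85), ([0.524, 0.302, 0.007], 0.27)]
cup_red [([0.525, 0.303, 0.009], 0.96)]
cup_yellow [([0.5, 0.215, 0.003], 0.61)]
cup_green [([0.594, 0.195, 0.009], 0.67)]
cup_blue [([0.605, 0.278, 0.006], 0.67)]
```

View images.

View pics/scene0.png

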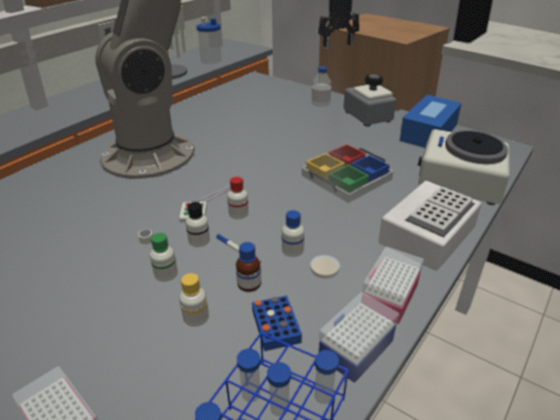

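View pics/top0.png

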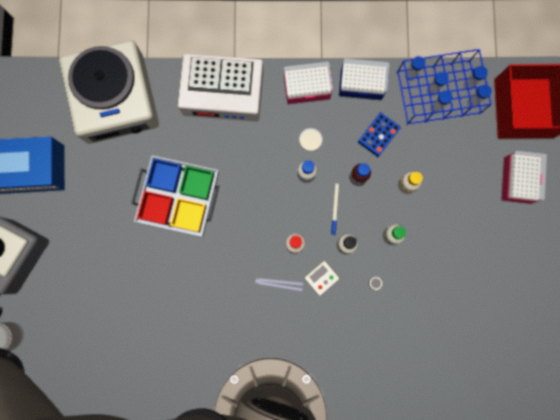

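```bash
cat > h.py <<'E'
from bench import manip
import cv2, numpy as np
def ray(c,px):
    K=np.array(c["intrinsics"]);D=np.array(c["dist"])
    u=cv2.undistortPoints(np.array(px,float).reshape(-1,1,2),K,D,None,None,None).reshape(-1,2)
    d=np.c_[u[:,0],-u[:,1],-np.ones(len(u))]
    return np.array(c["origin"]),d@np.array(c["rotation"]).T
def atz(c,px,z):
    o,d=ray(c,px); return o+d*((z-o[2])/d[:,2])[:,None]
def proj(c,P):
    R=np.array(c["rotation"]);p=(np.atleast_2d(P)-c["origin"])@R
    return cv2.projectPoints(p*[1,-1,-1],np.zeros(3),np.zeros(3),np.array(c["intrinsics"]),np.array(c["dist"]))[0].reshape(-1,2)
def hue(img): return cv2.cvtColor(img,cv2.COLOR_RGB2HSV)
RNG={"red":[(0,8),(172,180)],"yellow":[(18,34)],"green":[(45,85)],"blue":[(100,130)]}
def cmask(c,col,smin=110,vmin=50):
    h=hue(c["img"]); m=np.zeros(h.shape[:2],bool)
    for a,b in RNG[col]: m|=(h[...,0]>=a)&(h[...,0]<=b)
    return (m&(h[...,1]>smin)&(h[...,2]>vmin)).astype(np.uint8)
E
python3 - <<'E'
from h import *
pos={"red":(.43,-.063),"yellow":(.59,-.369),"green":(.45,-.321),"blue":(.617,-.099)}
for n in ["top","scene"]:
    c=manip.capture(n)
    for col,p in pos.items():
        m=cmask(c,col)
        u=proj(c,[p[0],p[1],.086])[0]
        k,l,s,ce=cv2.connectedComponentsWithStats(m)
        i=min((i for i in range(1,k) if s[i,4]>25),key=lambda i:np.hypot(*(ce[i]-u)))
        # fit: silhouettes of cap cylinder model vs centroid
        a=np.linspace(0,6.28,40)
        def cen(x,y):
            P=np.concatenate([np.c_[x+.016*np.cos(a),y+.016*np.sin(a),np.full(40,z)] for z in (.072,.1)])
            M=cv2.moments(cv2.convexHull(proj(c,P).astype(np.float32)));return np.array([M['m10']/M['m00'],M['m01']/M['m00']]),M['m00']
        x=np.array(p)
        from scipy.optimize import fsolve
        r=fsolve(lambda v:cen(*v)[0]-ce[i],x)
        print(n,col,s[i,4],round(cen(*r)[1]),np.round(r,4))
c=manip.capture("top")
for col in pos:
    m=cmask(c,col); k,l,s,ce=cv2.connectedComponentsWithStats(m)
    q=manip.regions_of("cup_"+col,c)
    for d in q[:1]:
        M=d["pixels"].astype(np.uint8);print("cup",col,round(d["p"],2),M.sum())
        (cx,cy),wh,ang=cv2.minAreaRect(np.argwhere(M)[:,::-1].astype(np.float32))
        print(wh,ang,atz(c,[[cx,cy]],.048).round(4))
E
```

```text
top red 134 142 [ 0.4273 -0.0651]
top yellow 161 168 [ 0.5873 -0.3683]
top green 122 164 [ 0.4499 -0.3228]
top blue 120 153 [ 0.6185 -0.0979]
scene red 160 209 [ 0.43  -0.063]
scene yellow 320 382 [ 0.5884 -0.3646]
scene green 214 304 [ 0.4512 -0.3189]
scene blue 194 264 [ 0.6185 -0.0942]
cup red 0.56 953
(33.407291412353516, 29.82794189453125) 12.52880859375 [[0.5201 0.2923 0.048 ]]
cup yellow 0.81 961
(31.529630661010742, 31.28709602355957) 14.03624439239502 [[0.5008 0.2086 0.048 ]]
cup green 0.61 981
(32.6121711730957, 31.315093994140625) 13.392498016357422 [[0.5859 0.1889 0.048 ]]
cup blue 0.7 1007
(33.469913482666016, 31.044557571411133) 14.03624439239502 [[0.6045 0.2746 0.048 ]]<stdin>:17: RuntimeWarning: The iteration is not making good progress, as measured by the 
 improvement from the last ten iterations.
```

```bash
python3 -m pendant '[[0,0,0,0,10,0,0.085],[0,0,0,0,10,0,0.085],[0,0,0,0,10,0,0.085],[0,0,0,0,10,0,0.085],[0,0,0,0,10,0,0.085]]' 60; python3 -m pendant '[[0,0,0,0,10,0,0.085],[0,0,0,0,4.5,0,0.085],[0,0,0,0,0,0,0.085],[0,0,0,0,0,0,0.085],[0,0,0,0,0,0,0.085]]'
```

```text
time: 2.08
eef_pos: [0.291, 0.609, 0.1944]
tool_rot: [[0.97, -0.0, -0.244], [0.244, 0.0, 0.97], [-0.0, -1.0, 0.0]]
contact_force: [0.3, -0.5, -0.4]
gripper_width: 0.0849
time: 2.7
eef_pos: [0.2911, 0.609, 0.1944]
tool_rot: [[1.0, -0.0, -0.0], [0.0, -0.0, 1.0], [-0.0, -1.0, -0.0]]
contact_force: [0.3, -0.1, -0.5]
gripper_width: 0.0853
```

```bash
python3 -m pendant '[[0,-0.05,0,0,0,0,0.085],[0,-0.05,0,0,0,0,0.085],[0.03,-0.02,-0.045,0,0,0,0.085],[0.03,0,-0.045,0,0,0,0.085],[0.03,0,-0.045,0,0,0,0.085]]'; python3 -m pendant '[[0.03,0,-0.045,0,0,0,0.085],[0.03,0,-0.045,0,0,0,0.085],[0.03,0,-0.045,0,0,0,0.085],[0.03,0,-0.045,0,0,0,0.085],[0.03,0,-0.045,0,0,0,0.085]]'; python3 -m pendant '[[0.01,0,-0.01,0,0,0,0.085],[0,0,0,0,0,0,0.085],[0,0,0,0,0,0,0.085],[0,0,0,0,0,0,0.085],[0,0,0,0,0,0,0.085]]'
cat >> h.py <<'E'
def wcap(name=None):
    o=manip.get_obs(); c=manip.capture("wrist")
    T=np.eye(4);T[:3,:3]=o["tool_rot"];T[:3,3]=o["eef_pos"]
    T=T@np.array(c["hand_eye"]); c["origin"]=T[:3,3];c["rotation"]=T[:3,:3]
    if name: cv2.imwrite(f"pics/{name}.png",c["img"][:,:,::-1])
    return c
E
python3 - <<'E'
from h import *
c=wcap("w1"); print(np.round(c["origin"],3),np.round(c["rotation"],3).tolist(),np.round(c["hand_eye"],3).tolist())
m=np.array([.554,.243]);e1=np.array([.974,-.225]);e2=np.array([.225,.974])
print(proj(c,[[*(m+a*.09*e1+b*.09*e2),.028] for a in(-1,1) for b in (-1,1)]).round(0).tolist())
E
```

```text
time: 3.32
eef_pos: [0.3818, 0.4724, 0.3148]
tool_rot: [[1.0, 0.0, -0.0], [0.0, 0.001, 1.0], [0.0, -1.0, 0.001]]
contact_force: [0.0, 1.6, -0.7]
gripper_width: 0.0852
time: 3.95
eef_pos: [0.5315, 0.2472, 0.3147]
tool_rot: [[1.0, 0.0, -0.0], [0.0, 0.001, 1.0], [0.0, -1.0, 0.001]]
contact_force: [1.5, 0.4, -0.3]
gripper_width: 0.0851
time: 4.58
eef_pos: [0.5403, 0.2396, 0.3144]
tool_rot: [[1.0, -0.0, -0.001], [0.001, 0.0, 1.0], [-0.0, -1.0, 0.0]]
contact_force: [-0.6, -0.4, 0.9]
gripper_width: 0.0851
[0.541 0.316 0.494] [[1.0, -0.0, -0.002], [0.001, 0.954, 0.299], [0.001, -0.299, 0.954]] [[1.0, 0.0, -0.002, 0.0], [-0.002, 0.299, -0.954, -0.18], [0.0, 0.954, 0.299, 0.077], [0.0, 0.0, 0.0, 1.0]]
[[215.0, 203.0], [238.0, 79.0], [330.0, 228.0], [365.0, 111.0]]
```

View pics/w1.png

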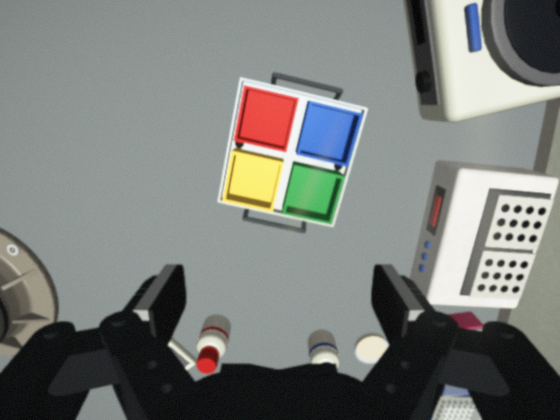

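```bash
python3 - <<'E'
from h import *
from scipy.optimize import minimize
S={"red":(-1,1),"blue":(1,1),"yellow":(-1,-1),"green":(1,-1)}
def fit(c,nm):
    T={}
    for col in S:
        m=cmask(c,col,90,40)
        p=np.array([.554,.243])
        u=proj(c,[[*p,.04]])[0]
        k,l,s,ce=cv2.connectedComponentsWithStats(m)
        i=min((i for i in range(1,k) if s[i,4]>300),key=lambda i:np.hypot(*(ce[i]-u)))
        h=cv2.convexHull(np.argwhere(l==i)[:,::-1].astype(np.float32)).reshape(-1,2)
        M=cv2.moments(h); T[col]=(np.array([M['m10'],M['m01']])/M['m00'],M['m00'])
    def model(v):
        r=[]
        for col,(a,b) in S.items():
            e1=np.array([np.cos(v[2]),np.sin(v[2])]);e2=np.array([-e1[1],e1[0]])
            q=v[:2]+.044*(a*e1+b*e2)
            P=[[*(q+i*.037*e1+j*.037*e2),z] for i in(-1,1) for j in(-1,1) for z in (.030,.048)]
            h=cv2.convexHull(proj(c,P).astype(np.float32));M=cv2.moments(h)
            r.append((np.array([M['m10'],M['m01']])/M['m00'],M['m00']))
        return r
    def cost(v): return sum(np.sum((a[0]-T[col][0])**2) for a,col in zip(model(v),S))
    v=minimize(cost,[.554,.243,-.23],method="Nelder-Mead",options=dict(xatol=1e-5,fatol=1e-5)).x
    print(nm,v.round(4),cost(v),[(col,round(a[1]),round(T[col][1])) for a,col in zip(model(v),S)])
    e1=np.array([np.cos(v[2]),np.sin(v[2])]);e2=np.array([-e1[1],e1[0]])
    for col,(a,b) in S.items(): print(col,(v[:2]+.044*(a*e1+b*e2)).round(4))
fit(wcap(),"wrist"); fit(manip.capture("top"),"top"); fit(manip.capture("scene"),"scene")
E
```

```text
wrist [ 0.557   0.2466 -0.2208] 2.2814387056835654 [('red', 3153, 3082), ('blue', 3088, 3049), ('yellow', 2799, 2832), ('green', 2745, 2710)]
red [0.5237 0.2991]
blue [0.6096 0.2799]
yellow [0.5045 0.2133]
green [0.5903 0.194 ]
top [ 0.5552  0.2388 -0.1973] 52.29137219218623 [('red', 883, 368), ('blue', 871, 837), ('yellow', 870, 868), ('green', 858, 817)]
red [0.5207 0.2906]
blue [0.607  0.2734]
yellow [0.5034 0.2043]
green [0.5897 0.1871]Traceback (most recent call last):
  File "<stdin>", line 28, in <module>
  File "<stdin>", line 11, in fit
ValueError: min() iterable argument is empty
```

```bash
python3 -m pendant '[[0.0156,0,-0.056,0,0,0,0.085],[0.0156,0.02,-0.056,0,0,0,0.085],[0.0156,0.03,-0.056,0,0,0,0.085],[0.0156,0.03,-0.056,0,0,0,0.085],[0.0156,0.03,-0.056,0,0,0,0.085]]'; python3 -m pendant '[[0,0.02,-0.056,0,0,0,0.085],[0,0,0,0,0,0,0.085],[0,0,0,0,0,0,0.085],[0,0,0,0,0,0,0.085],[0,0,0,0,0,0,0.085]]'
cat >> h.py <<'E'
from scipy.optimize import fsolve
def cap(c,col,p,z0=0,smin=110):
    m=cmask(c,col,smin,40); u=proj(c,[p[0],p[1],z0+.086])[0]
    k,l,s,ce=cv2.connectedComponentsWithStats(m)
    i=min((i for i in range(1,k) if s[i,4]>100),key=lambda i:np.hypot(*(ce[i]-u)))
    h=cv2.convexHull(np.argwhere(l==i)[:,::-1].astype(np.float32)).reshape(-1,2)
    M=cv2.moments(h);t=np.array([M['m10'],M['m01']])/M['m00'];A=M['m00']
    a=np.linspace(0,6.28,40)
    def cen(v):
        P=np.concatenate([np.c_[v[0]+.016*np.cos(a),v[1]+.016*np.sin(a),np.full(40,z)] for z in (z0+.072,z0+.1)])
        M=cv2.moments(cv2.convexHull(proj(c,P).astype(np.float32)));return np.array([M['m10'],M['m01']])/M['m00'],M['m00']
    r=fsolve(lambda v:cen(v)[0]-t,np.array(p,float))
    return r.round(4),"px",t.round(0),"area",round(A),"model",round(cen(r)[1])
E
python3 - <<'E'
from h import *
print(*cap(wcap("w2"),"blue",(.6185,-.096)))
E
```

```text
time: 5.4
eef_pos: [0.6168, -0.0353, 0.2077]
tool_rot: [[1.0, 0.0, 0.0], [-0.0, 0.0, 1.0], [0.0, -1.0, 0.0]]
contact_force: [2.0, 1.1, 0.9]
gripper_width: 0.0846
time: 6.02
eef_pos: [0.6167, -0.0885, 0.1888]
tool_rot: [[1.0, 0.001, -0.001], [0.001, 0.0, 1.0], [0.001, -1.0, 0.0]]
contact_force: [0.8, 0.5, -0.0]
gripper_width: 0.0856
[ 0.6192 -0.0964] px [280. 203.] area 1066 model 1247
```

View pics/w2.png

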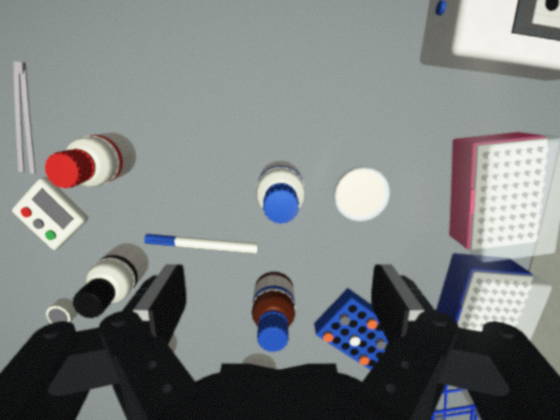

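```bash
python3 -m pendant '[[0.002,0.03,-0.0075,0,0,0,0.085],[0,0.04,0,0,0,0,0.085],[0,0.03,0,0,0,0,0.085],[0,0.018,0,0,0,0,0.085],[0,0,0,0,0,0,0.085]]'; python3 -m pendant '[[0,0,0,0,0,0,0.02],[0,0,0,0,0,0,0.02],[0,0,0,0,0,0,0.02],[0,0,0,0,0,0,0.02],[0,0,0,0,0,0,0.02]]' 60
```

```text
time: 6.7
eef_pos: [0.618, -0.097, 0.0698]
tool_rot: [[1.0, -0.001, 0.0], [-0.0, -0.0, 1.0], [-0.001, -1.0, -0.0]]
contact_force: [-0.7, -1.4, 1.0]
gripper_width: 0.0852
time: 7.32
eef_pos: [0.6184, -0.0973, 0.0705]
tool_rot: [[1.0, 0.0, 0.001], [-0.001, -0.0, 1.0], [0.0, -1.0, -0.0]]
contact_force: [0.5, -0.9, -0.2]
gripper_width: 0.02
```

```bash
python3 - <<'E'
from h import *
wcap("w3");c=manip.capture("scene");cv2.imwrite("pics/s3.png",cv2.resize(c["img"][150:330,180:420,::-1],(800,600)))
E
```

```text
(no output)
```

View pics/w3.png

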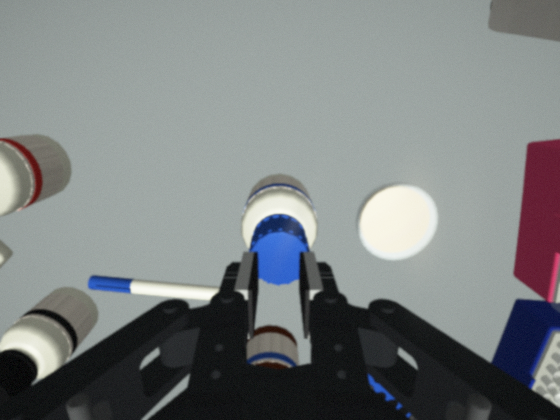

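View pics/s3.png

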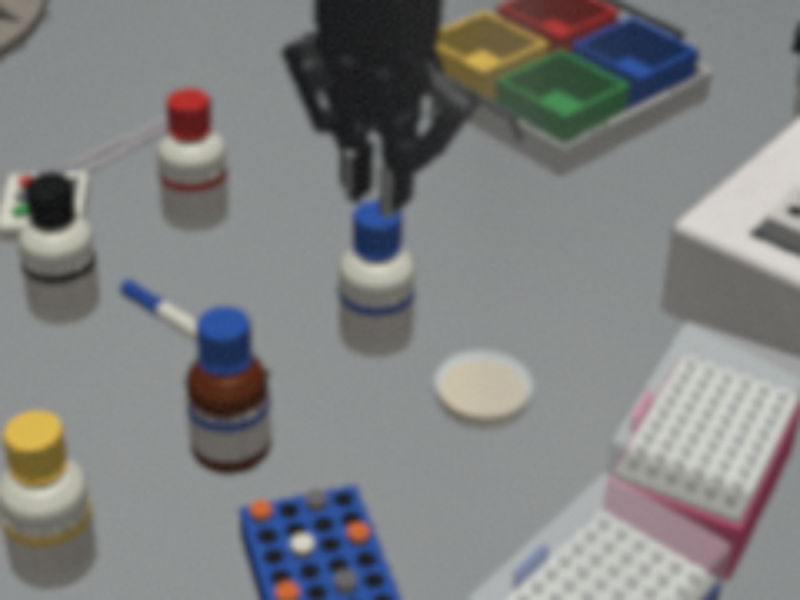

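```bash
python3 - <<'E'
from h import *
o=manip.get_obs(); t=np.array(o["eef_pos"]);print(t,o["gripper_width"],o["contact_force"])
w=wcap();s=manip.capture("scene")
for nm,P in [("tcp",t),("tcp+x10",t+[.01,0,0]),("tcp-x10",t-[.01,0,0]),("grasp",t+[0,0,.019]),("captop",[.619,-.0965,.1]),("capbot",[.619,-.0965,.072])]:
    u=proj(s,[P])[0]; print(nm,proj(w,[P])[0].round(0),"scene",u.round(0),((u-[180,150])*[800/240,600/180]).round(0))
print(cap(w,"blue",(.619,-.097)), cap(s,"blue",(.619,-.097)))
im=w["img"][180:360,160:400,::-1];cv2.imwrite("pics/w3b.png",cv2.resize(im,(800,600),interpolation=cv2.INTER_CUBIC))
E
```

```text
[ 0.61839799 -0.09727525  0.07045557] 0.020004049147064246 [ 0.23782886  1.23599475 -0.52727113]
tcp [277. 239.] scene [292. 225.] [372. 250.]
tcp+x10 [294. 239.] scene [295. 227.] [385. 256.]
tcp-x10 [261. 239.] scene [288. 223.] [360. 245.]
grasp [277. 253.] scene [292. 218.] [373. 226.]
captop [279. 260.] scene [292. 214.] [374. 213.]
capbot [278. 239.] scene [292. 224.] [374. 248.]
(array([ 0.6192, -0.0956]), 'px', array([279., 250.]), 'area', 3182, 'model', 3673) (array([ 0.6186, -0.0951]), 'px', array([292., 219.]), 'area', 176, 'model', 264)
```

View pics/w3b.png

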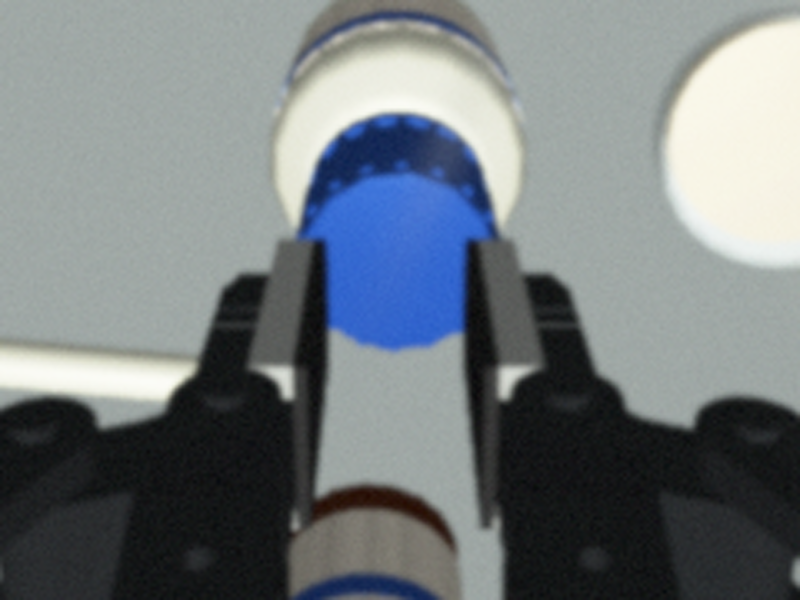

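```bash
python3 - <<'E'
from h import *
o=manip.get_obs(); t=np.array(o["eef_pos"]);w=wcap();s=manip.capture("scene")
for h in (0,.01,.02,.03,.035,.04,.045,.05):
    P=t+[0,.011,h]; a=proj(w,[P+[.01,0,0],P-[.01,0,0]]); b=proj(s,[P+[.013,-.022,0],P+[-.013,-.022,0]])
    print(h,a[:,1].mean().round(1),(a[0]-a[1])[0].round(1),((b-[180,150])*[800/240,600/180]).round(0).tolist())
E
```

```text
0 221.7 33.9 [[379.0, 266.0], [346.0, 251.0]]
0.01 227.9 35.7 [[379.0, 254.0], [346.0, 239.0]]
0.02 234.7 37.7 [[379.0, 241.0], [346.0, 226.0]]
0.03 242.3 39.9 [[379.0, 228.0], [346.0, 213.0]]
0.035 246.4 41.1 [[379.0, 221.0], [346.0, 207.0]]
0.04 250.8 42.3 [[379.0, 215.0], [346.0, 200.0]]
0.045 255.4 43.7 [[379.0, 208.0], [346.0, 194.0]]
0.05 260.4 45.1 [[380.0, 202.0], [346.0, 187.0]]
```

```bash
python3 -m pendant '[[0,0,0.001,0,0,0,0.07],[0,0,0,0,0,0,0.07],[0,0,0,0,0,0,0.07],[0,0,0,0,0,0,0.07],[0,0,0,0,0,0,0.07]]'; python3 -m pendant '[[0,0.01,0,0,0,0,0.07],[0,0.01,0,0,0,0,0.07],[0,0.006,0,0,0,0,0.07],[0,0.004,0,0,0,0,0.07],[0,0,0,0,0,0,0.07]]';  python3 - <<'E'
from h import *
wcap("w4");c=manip.capture("scene");cv2.imwrite("pics/s4.png",cv2.resize(c["img"][150:330,180:420,::-1],(800,600)))
E
```

```text
time: 8.25
eef_pos: [0.6184, -0.0963, 0.0704]
tool_rot: [[1.0, 0.0, 0.001], [-0.001, -0.0, 1.0], [0.0, -1.0, -0.0]]
contact_force: [0.6, -0.3, 0.1]
gripper_width: 0.0702
time: 8.88
eef_pos: [0.6183, -0.0963, 0.0401]
tool_rot: [[1.0, -0.0, 0.001], [-0.001, -0.0, 1.0], [-0.0, -1.0, -0.0]]
contact_force: [0.4, 0.0, 1.1]
gripper_width: 0.0699
```

View pics/w4.png

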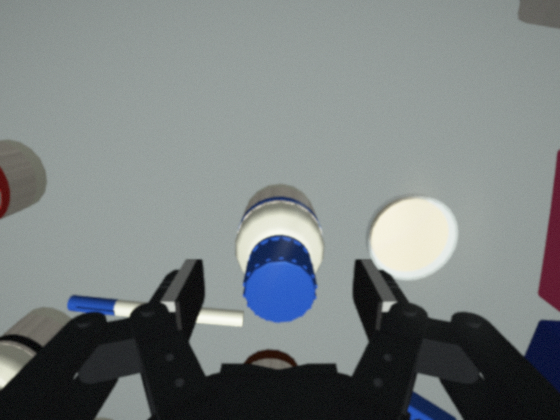

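View pics/s4.png

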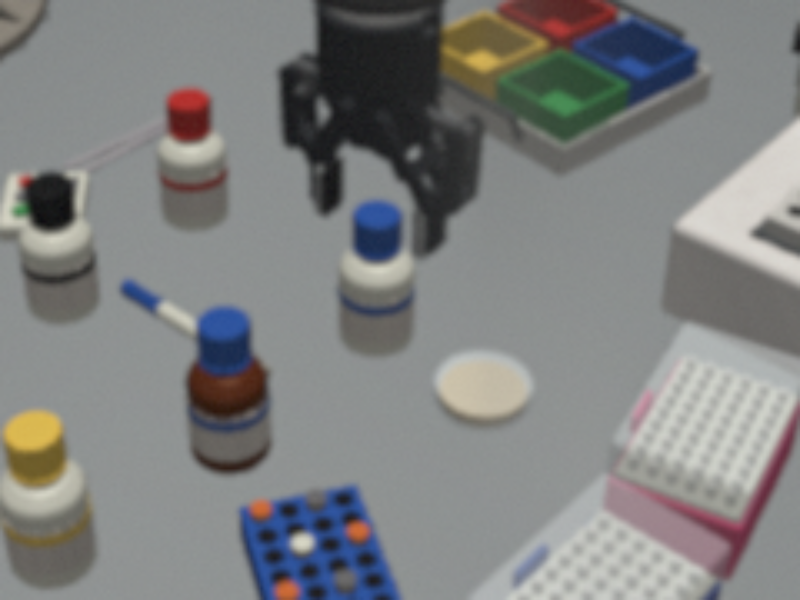

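```bash
python3 -m pendant '[[0,0.006,0,0,0,0,0.07],[0,0,0,0,0,0,0.02],[0,0,0,0,0,0,0.02],[0,0,0,0,0,0,0.02],[0,0,0,0,0,0,0.02]]' 60; python3 - <<'E'
from h import *
w=wcap("w5");c=manip.capture("scene");cv2.imwrite("pics/s5.png",cv2.resize(c["img"][150:330,180:420,::-1],(800,600)))
E
```

```text
time: 9.6
eef_pos: [0.6186, -0.0963, 0.0346]
tool_rot: [[1.0, 0.0, 0.001], [-0.001, -0.0, 1.0], [0.0, -1.0, -0.0]]
contact_force: [-0.3, 0.1, 3.1]
gripper_width: 0.0307
```

View pics/s5.png

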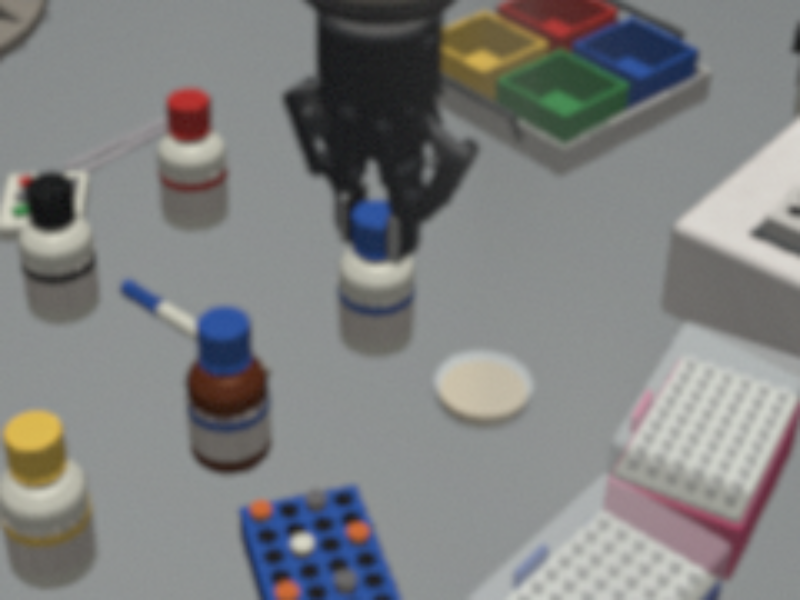

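View pics/w5.png

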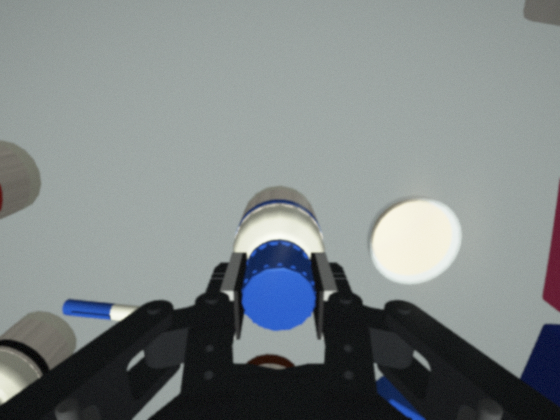

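```bash
python3 -m pendant '[[0,-0.03,0,0,0,0,0.02],[0,-0.05,0,0,0,0,0.02],[0,-0.05,0.01,0,0,0,0.02],[0,-0.02,0.04,0,0,0,0.02],[0,0,0.05,0,0,0,0.02]]'; python3 -m pendant '[[-0.003,0,0.055,0,0,0,0.02],[-0.003,0,0.055,0,0,0,0.02],[-0.003,0,0.055,0,0,0,0.02],[0,0,0.055,0,0,0,0.02],[0,0,0.045,0,0,0,0.02]]';python3 -m pendant '[[0,0,0.011,0,0,0,0.02],[0,0,0,0,0,0,0.02],[0,0,0,0,0,0,0.02],[0,0,0,0,0,0,0.02],[0,0,0,0,0,0,0.02]]';  python3 - <<'E'
from h import *
w=wcap("w6");print(manip.get_obs()["eef_pos"])
c=manip.capture("scene");cv2.imwrite("pics/s6.png",cv2.resize(c["img"][50:230,250:490,::-1],(800,600)))
E
```

```text
time: 10.32
eef_pos: [0.6192, 0.0038, 0.1863]
tool_rot: [[1.0, 0.003, 0.003], [-0.003, 0.001, 1.0], [0.003, -1.0, 0.001]]
contact_force: [0.3, 1.0, -1.8]
gripper_width: 0.0303
time: 10.95
eef_pos: [0.6089, 0.2713, 0.184]
tool_rot: [[1.0, -0.001, -0.001], [0.001, 0.0, 1.0], [-0.001, -1.0, 0.0]]
contact_force: [0.8, -0.1, -1.7]
gripper_width: 0.0304
time: 11.58
eef_pos: [0.6099, 0.2789, 0.1846]
tool_rot: [[1.0, 0.0, 0.002], [-0.002, 0.0, 1.0], [0.0, -1.0, 0.0]]
contact_force: [-0.6, 1.2, -0.9]
gripper_width: 0.0306
[0.60982027 0.27914312 0.1845407 ]
```

View pics/s6.png

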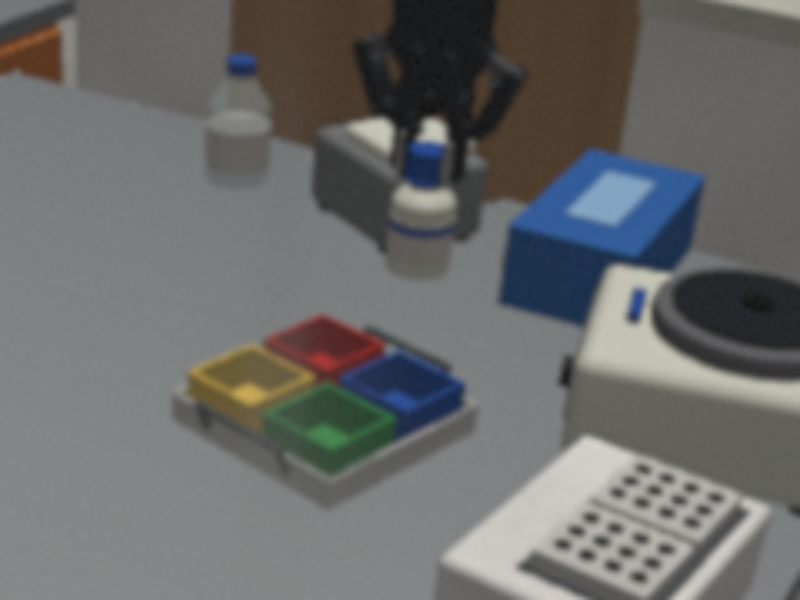

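View pics/w6.png

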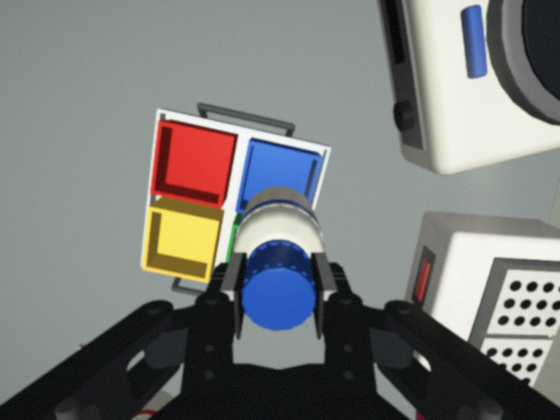

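```bash
python3 - <<'E'
from h import *
c=manip.capture("scene");m=np.array([.557,.2466]);e1=np.array([np.cos(-.2208),np.sin(-.2208)]);e2=np.array([-e1[1],e1[0]])
im=cv2.resize(c["img"][50:230,250:490,::-1],(800,600)).copy()
for a in(-1,1):
  for b in(-1,1):
    q=m+.044*(a*e1+b*e2)
    for z,r in((.048,.037),(.013,.003)):
      P=[[*(q+r*i*e1+r*j*e2),z] for i,j in((-1,-1),(1,-1),(1,1),(-1,1))]
      cv2.polylines(im,[((proj(c,P)-[250,50])*800/240).astype(int)],True,(255,0,255),1)
P=[[.6098,.279,.15],[.6098,.279,.25]]
cv2.polylines(im,[((proj(c,P)-[250,50])*800/240).astype(int)],False,(255,0,255),1)
cv2.imwrite("pics/s7.png",im)
E
```

```text
(no output)
```

View pics/s7.png

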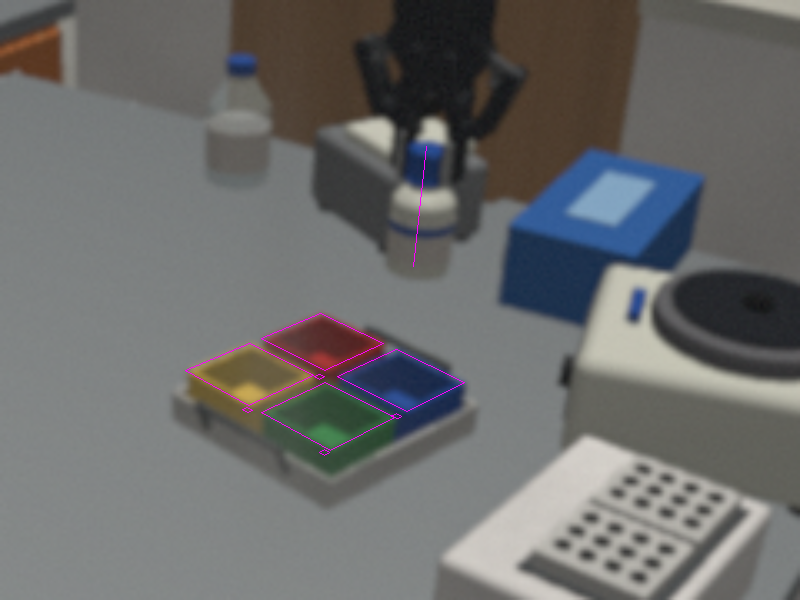

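```bash
python3 -m pendant '[[0,0.03,0,0,0,0,0.02],[0,0.04,0,0,0,0,0.02],[0,0.03,0,0,0,0,0.02],[0,0.015,0,0,0,0,0.02],[0,0.011,0,0,0,0,0.02]]'; python3 -m pendant '[[0,0.005,0,0,0,0,0.02],[0,0.004,0,0,0,0,0.02],[0,0,0,0,0,0,0.02],[0,0,0,0,0,0,0.02],[0,0,0,0,0,0,0.02]]'
```

```text
time: 12.35
eef_pos: [0.61, 0.2798, 0.0583]
tool_rot: [[1.0, 0.0, 0.001], [-0.001, 0.0, 1.0], [0.0, -1.0, 0.0]]
contact_force: [-0.2, 0.2, -0.5]
gripper_width: 0.0303
time: 12.98
eef_pos: [0.6098, 0.2799, 0.0497]
tool_rot: [[1.0, 0.0, 0.001], [-0.001, 0.0, 1.0], [0.0, -1.0, 0.0]]
contact_force: [-0.6, -0.3, -1.8]
gripper_width: 0.0303
```

Lower the last 2 mm, then open.

```bash
python3 -m pendant '[[0,0.001,0,0,0,0,0.02],[0,0.001,0,0,0,0,0.02],[0,0.0005,0,0,0,0,0.02],[0,0,0,0,0,0,0.02],[0,0,0,0,0,0,0.02]]'; python3 -m pendant '[[0,0,0,0,0,0,0.035],[0,0,0,0,0,0,0.045],[0,0,0,0,0,0,0.06],[0,0,0,0,0,0,0.06],[0,-0.02,0,0,0,0,0.06]]'; python3 -m pendant '[[0,-0.05,0,0,0,0,0.06],[0,-0.05,0,0,0,0,0.06],[0,-0.03,0,0,0,0,0.06],[0,0,0,0,0,0,0.07],[0,0,0,0,0,0,0.07]]'
python3 - <<'E'
from h import *
w=wcap("w8");c=manip.capture("scene");cv2.imwrite("pics/s8.png",cv2.resize(c["img"][50:230,250:490,::-1],(800,600)))
print(cap(w,"blue",(.61,.28),.013));
E
```

```text
time: 13.6
eef_pos: [0.6097, 0.2797, 0.0469]
tool_rot: [[1.0, -0.0, 0.001], [-0.001, -0.0, 1.0], [-0.0, -1.0, -0.0]]
contact_force: [-0.6, -0.3, -1.9]
gripper_width: 0.0304
time: 14.22
eef_pos: [0.6088, 0.2793, 0.0664]
tool_rot: [[1.0, -0.002, 0.001], [-0.001, -0.001, 1.0], [-0.002, -1.0, -0.001]]
contact_force: [-1.5, 0.2, 0.8]
gripper_width: 0.0601
time: 14.85
eef_pos: [0.6095, 0.2797, 0.1974]
tool_rot: [[1.0, 0.0, 0.001], [-0.001, 0.0, 1.0], [0.0, -1.0, 0.0]]
contact_force: [-0.3, -0.5, -0.0]
gripper_width: 0.0702
(array([0.6101, 0.2942]), 'px', array([278., 180.]), 'area', 5072, 'model', 1288)
```

View pics/w8.png

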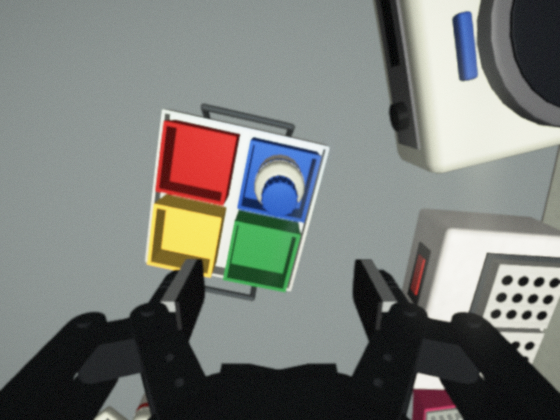

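View pics/s8.png

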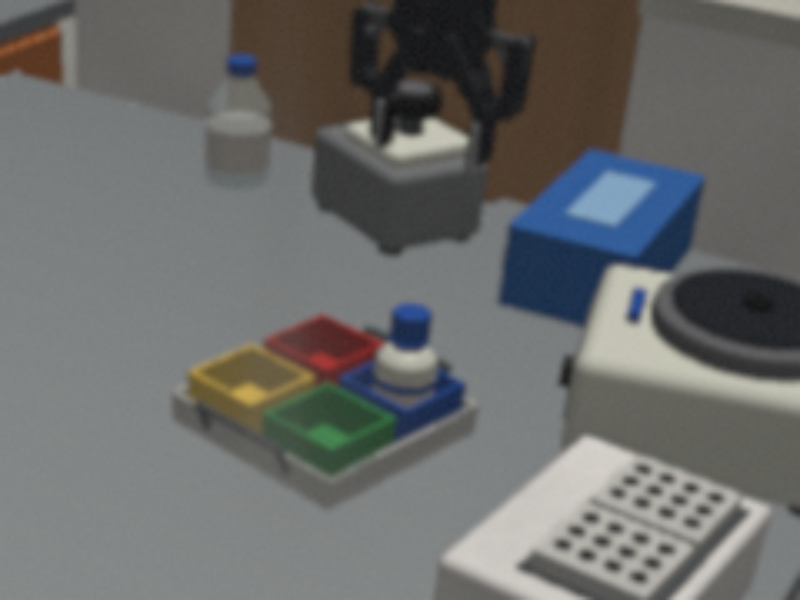

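```bash
python3 -m pendant '[[-0.0258,0,-0.049,0,0,0,0.07],[-0.0258,0,-0.049,0,0,0,0.07],[-0.0258,0,-0.049,0,0,0,0.07],[-0.0258,0,-0.049,0,0,0,0.07],[-0.0258,0,-0.049,0,0,0,0.07]]';python3 -m pendant '[[-0.0258,0.01,-0.049,0,0,0,0.07],[-0.0258,0.02,-0.049,0,0,0,0.07],[0,0,0,0,0,0,0.07],[0,0,0,0,0,0,0.07],[0,0,0,0,0,0,0.07]]'
python3 - <<'E'
from h import *
w=wcap("w9"); print(cap(w,"red",(.429,-.064)))
E
```

```text
time: 15.58
eef_pos: [0.4792, 0.0332, 0.1964]
tool_rot: [[1.0, -0.001, 0.001], [-0.001, -0.0, 1.0], [-0.001, -1.0, -0.001]]
contact_force: [0.7, -0.1, 1.3]
gripper_width: 0.0703
time: 16.2
eef_pos: [0.4294, -0.0624, 0.167]
tool_rot: [[1.0, 0.0, -0.001], [0.001, -0.0, 1.0], [0.0, -1.0, -0.0]]
contact_force: [-0.2, -0.3, -0.2]
gripper_width: 0.0699
(array([ 0.4295, -0.0635]), 'px', array([278., 203.]), 'area', 1308, 'model', 1466)h.py:36: RuntimeWarning: The iteration is not making good progress, as measured by the 
 improvement from the last ten iterations.
  r=fsolve(lambda v:cen(v)[0]-t,np.array(p,float))
```

```bash
python3 -m pendant '[[0,0.04,-0.001,0,0,0,0.07],[0,0.045,0,0,0,0,0.07],[0,0.03,0,0,0,0,0.07],[0,0.017,0,0,0,0,0.07],[0,0,0,0,0,0,0.07]]'; python3 -m pendant '[[0,0,0,0,0,0,0.02],[0,0,0,0,0,0,0.02],[0,0,0,0,0,0,0.02],[0,0,0,0,0,0,0.02],[0,0,0,0,0,0,0.02]]' 60
```

```text
time: 16.88
eef_pos: [0.4283, -0.064, 0.034]
tool_rot: [[1.0, -0.003, 0.0], [-0.0, -0.001, 1.0], [-0.003, -1.0, -0.001]]
contact_force: [0.9, -0.1, 0.4]
gripper_width: 0.0701
time: 17.5
eef_pos: [0.4295, -0.0639, 0.0358]
tool_rot: [[1.0, 0.002, 0.001], [-0.001, 0.001, 1.0], [0.002, -1.0, 0.001]]
contact_force: [-3.6, 0.6, 12.7]
gripper_width: 0.0303
```

```bash
python3 -m pendant '[[0,-0.03,0,0,0,0,0.02],[0,-0.05,0,0,0,0,0.02],[0,-0.05,0.01,0,0,0,0.02],[0.004,-0.02,0.04,0,0,0,0.02],[0.01,0,0.05,0,0,0,0.02]]'; python3 -m pendant '[[0.02,0,0.055,0,0,0,0.02],[0.02,0,0.055,0,0,0,0.02],[0.02,0,0.055,0,0,0,0.02],[0.015,0,0.055,0,0,0,0.02],[0.005,0,0.043,0,0,0,0.02]]';python3 -m pendant '[[0,0,0,0,0,0,0.02],[0,0,0,0,0,0,0.02],[0,0,0,0,0,0,0.02],[0,0,0,0,0,0,0.02],[0,0,0,0,0,0,0.02]]'
```

```text
time: 18.12
eef_pos: [0.4439, 0.0373, 0.1873]
tool_rot: [[1.0, 0.004, 0.002], [-0.002, 0.004, 1.0], [0.004, -1.0, 0.004]]
contact_force: [0.8, 0.1, -2.1]
gripper_width: 0.03
time: 18.75
eef_pos: [0.5233, 0.3013, 0.1851]
tool_rot: [[1.0, 0.0, -0.0], [0.0, 0.0, 1.0], [0.0, -1.0, 0.0]]
contact_force: [1.1, -0.3, -1.4]
gripper_width: 0.0302
time: 19.38
eef_pos: [0.5232, 0.2984, 0.1851]
tool_rot: [[1.0, 0.0, 0.001], [-0.001, 0.0, 1.0], [0.0, -1.0, 0.0]]
contact_force: [0.3, 0.1, -2.3]
gripper_width: 0.0304
```

```bash
python3 -m pendant '[[0,0.03,0,0,0,0,0.02],[0,0.04,0,0,0,0,0.02],[0,0.03,0,0,0,0,0.02],[0,0.015,0,0,0,0,0.02],[0,0.011,0,0,0,0,0.02]]'; python3 -m pendant '[[0,0.005,0,0,0,0,0.02],[0,0.003,0,0,0,0,0.02],[0,0.001,0,0,0,0,0.02],[0,0.001,0,0,0,0,0.02],[0,0,0,0,0,0,0.02]]'
```

```text
time: 20.0
eef_pos: [0.5234, 0.2988, 0.0587]
tool_rot: [[1.0, 0.0, 0.001], [-0.001, 0.0, 1.0], [0.0, -1.0, 0.0]]
contact_force: [-1.3, 0.6, -1.1]
gripper_width: 0.0306
time: 20.62
eef_pos: [0.5232, 0.2989, 0.0491]
tool_rot: [[1.0, 0.0, 0.001], [-0.001, 0.0, 1.0], [0.0, -1.0, 0.0]]
contact_force: [-0.3, -0.2, -1.3]
gripper_width: 0.0306
```

```bash
python3 -m pendant '[[0,0.001,0,0,0,0,0.02],[0,0.001,0,0,0,0,0.02],[0,0,0,0,0,0,0.02],[0,0,0,0,0,0,0.02],[0,0,0,0,0,0,0.02]]'; python3 -m pendant '[[0,0,0,0,0,0,0.035],[0,0,0,0,0,0,0.045],[0,0,0,0,0,0,0.06],[0,0,0,0,0,0,0.06],[0,-0.02,0,0,0,0,0.06]]'; python3 -m pendant '[[0,-0.05,0,0,0,0,0.06],[0,-0.05,0,0,0,0,0.06],[0,-0.03,0,0,0,0,0.06],[0,0,0,0,0,0,0.07],[0,0,0,0,0,0,0.07]]'
python3 - <<'E'
from h import *
w=wcap("w10")
E
```

```text
time: 21.25
eef_pos: [0.5233, 0.2991, 0.0479]
tool_rot: [[1.0, 0.0, 0.001], [-0.001, 0.001, 1.0], [0.0, -1.0, 0.001]]
contact_force: [-5.0, -1.9, 16.6]
gripper_width: 0.0306
time: 21.88
eef_pos: [0.5224, 0.2982, 0.0666]
tool_rot: [[1.0, -0.002, 0.001], [-0.001, -0.002, 1.0], [-0.002, -1.0, -0.002]]
contact_force: [0.7, -0.2, 0.4]
gripper_width: 0.06
time: 22.5
eef_pos: [0.5229, 0.2987, 0.1972]
tool_rot: [[1.0, -0.0, 0.001], [-0.001, 0.0, 1.0], [-0.0, -1.0, 0.0]]
contact_force: [0.4, 0.3, -1.0]
gripper_width: 0.0698
```

View pics/w10.png

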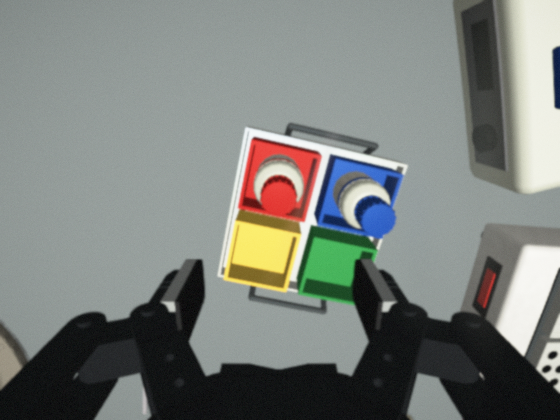

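```bash
python3 -m pendant '[[-0.0066,0,-0.0563,0,0,0,0.07],[-0.0066,0,-0.0563,0,0,0,0.07],[-0.0066,0,-0.0563,0,0,0,0.07],[-0.0066,0,-0.0563,0,0,0,0.07],[-0.0066,0,-0.0563,0,0,0,0.07]]';python3 -m pendant '[[-0.0066,0,-0.0563,0,0,0,0.07],[-0.0066,0,-0.0563,0,0,0,0.07],[-0.0066,0,-0.0563,0,0,0,0.07],[-0.0066,0,-0.0563,0,0,0,0.07],[-0.0066,0.01,-0.0563,0,0,0,0.07]]';python3 -m pendant '[[-0.0066,0.02,-0.0565,0,0,0,0.07],[0,0,0,0,0,0,0.07],[0,0,0,0,0,0,0.07],[0,0,0,0,0,0,0.07],[0,0,0,0,0,0,0.07]]'
python3 - <<'E'
from h import *
w=wcap("w11"); print(cap(w,"green",(.4505,-.3205)))
E
```

```text
time: 23.18
eef_pos: [0.4889, 0.0155, 0.1964]
tool_rot: [[1.0, -0.001, 0.001], [-0.001, -0.0, 1.0], [-0.001, -1.0, -0.0]]
contact_force: [1.5, 0.4, -0.3]
gripper_width: 0.0698
time: 23.8
eef_pos: [0.4563, -0.2658, 0.1868]
tool_rot: [[1.0, 0.0, 0.0], [-0.0, 0.0, 1.0], [0.0, -1.0, 0.0]]
contact_force: [1.4, 0.8, -0.3]
gripper_width: 0.0697
time: 24.42
eef_pos: [0.4508, -0.3193, 0.1672]
tool_rot: [[1.0, 0.001, -0.002], [0.002, 0.0, 1.0], [0.001, -1.0, 0.0]]
contact_force: [0.0, 0.0, 0.5]
gripper_width: 0.0697
(array([ 0.4521, -0.3205]), 'px', array([279., 203.]), 'area', 1216, 'model', 1464)
```

View pics/w11.png

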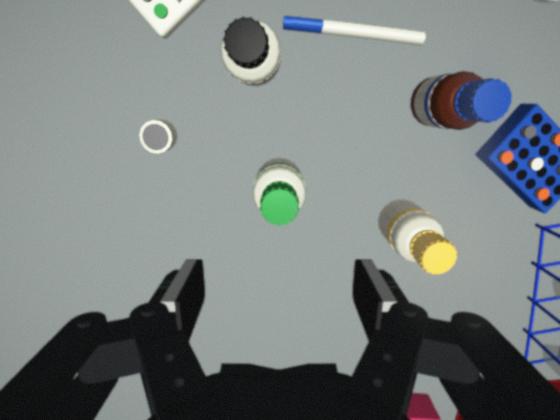

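```bash
python3 -m pendant '[[0.001,0.04,-0.001,0,0,0,0.07],[0,0.045,0,0,0,0,0.07],[0,0.03,0,0,0,0,0.07],[0,0.0165,0,0,0,0,0.07],[0,0,0,0,0,0,0.07]]'; python3 -m pendant '[[0,0,0,0,0,0,0.02],[0,0,0,0,0,0,0.02],[0,0,0,0,0,0,0.02],[0,0,0,0,0,0,0.02],[0,0,0,0,0,0,0.02]]' 60
```

```text
time: 25.1
eef_pos: [0.4509, -0.3214, 0.0352]
tool_rot: [[1.0, -0.001, 0.0], [-0.0, 0.0, 1.0], [-0.001, -1.0, 0.0]]
contact_force: [-0.4, -0.7, -0.7]
gripper_width: 0.0696
time: 25.72
eef_pos: [0.4517, -0.3219, 0.0366]
tool_rot: [[1.0, 0.002, 0.001], [-0.001, -0.0, 1.0], [0.002, -1.0, -0.0]]
contact_force: [-2.2, 2.6, 12.8]
gripper_width: 0.0304
```

```bash
python3 -m pendant '[[0,-0.03,0,0,0,0,0.02],[0,-0.05,0,0,0,0,0.02],[0,-0.05,0,0,0,0,0.02],[0.006,-0.025,0.025,0,0,0,0.02],[0.0136,0,0.05,0,0,0,0.02]]'; python3 -m pendant '[[0.014,0,0.055,0,0,0,0.02],[0.015,0,0.055,0,0,0,0.02],[0.015,0,0.055,0,0,0,0.02],[0.015,0,0.055,0,0,0,0.02],[0.015,0,0.055,0,0,0,0.02]]';python3 -m pendant '[[0.015,0,0.055,0,0,0,0.02],[0.015,0,0.055,0,0,0,0.02],[0.015,0,0.045,0,0,0,0.02],[0,0,0.011,0,0,0,0.02],[0,0,0,0,0,0,0.02]]'
```

```text
time: 26.35
eef_pos: [0.4713, -0.2479, 0.1929]
tool_rot: [[1.0, 0.004, 0.004], [-0.004, -0.001, 1.0], [0.004, -1.0, -0.001]]
contact_force: [1.9, 1.6, -1.4]
gripper_width: 0.0302
time: 26.98
eef_pos: [0.5452, 0.0303, 0.1911]
tool_rot: [[1.0, 0.001, 0.001], [-0.001, 0.001, 1.0], [0.001, -1.0, 0.001]]
contact_force: [0.2, 0.0, -1.9]
gripper_width: 0.0303
time: 27.6
eef_pos: [0.5898, 0.1944, 0.1905]
tool_rot: [[1.0, -0.0, -0.0], [0.0, -0.0, 1.0], [-0.0, -1.0, -0.0]]
contact_force: [0.4, -0.4, -1.1]
gripper_width: 0.0305
```

```bash
python3 -c "
from bench import manip
print(manip.get_obs()['eef_pos'])"
```

```text
[0.58976175 0.19436517 0.19050511]
```

```bash
python3 -m pendant '[[0,0.03,0,0,0,0,0.02],[0,0.045,0,0,0,0,0.02],[0,0.03,0,0,0,0,0.02],[0,0.015,0,0,0,0,0.02],[0,0.011,0,0,0,0,0.02]]'; python3 -m pendant '[[0,0.004,0,0,0,0,0.02],[0,0.003,0,0,0,0,0.02],[0,0.001,0,0,0,0,0.02],[0,0.001,0,0,0,0,0.02],[0,0,0,0,0,0,0.02]]'
```

```text
time: 28.22
eef_pos: [0.5904, 0.1934, 0.0596]
tool_rot: [[1.0, 0.001, 0.002], [-0.002, 0.0, 1.0], [0.001, -1.0, 0.0]]
contact_force: [0.1, 0.2, -0.6]
gripper_width: 0.0303
time: 28.85
eef_pos: [0.5901, 0.1943, 0.0505]
tool_rot: [[1.0, 0.0, 0.001], [-0.001, -0.0, 1.0], [0.0, -1.0, -0.0]]
contact_force: [-0.0, -0.0, -0.3]
gripper_width: 0.0303
```

```bash
python3 -m pendant '[[0,0.001,0,0,0,0,0.02],[0,0.001,0,0,0,0,0.02],[0,0,0,0,0,0,0.02],[0,0,0,0,0,0,0.02],[0,0,0,0,0,0,0.02]]'; python3 -m pendant '[[0,0,0,0,0,0,0.035],[0,0,0,0,0,0,0.045],[0,0,0,0,0,0,0.06],[0,0,0,0,0,0,0.06],[0,-0.02,0,0,0,0,0.06]]'; python3 -m pendant '[[0,-0.05,0,0,0,0,0.06],[0,-0.05,0,0,0,0,0.06],[0,-0.03,0,0,0,0,0.06],[0,0,0,0,0,0,0.07],[0,0,0,0,0,0,0.07]]'
python3 - <<'E'
from h import *
w=wcap("w12")
E
```

```text
time: 29.48
eef_pos: [0.5901, 0.1943, 0.0488]
tool_rot: [[1.0, 0.0, 0.001], [-0.001, 0.0, 1.0], [0.0, -1.0, 0.0]]
contact_force: [-3.1, -0.0, 5.9]
gripper_width: 0.0302
time: 30.1
eef_pos: [0.5892, 0.1939, 0.0681]
tool_rot: [[1.0, -0.002, 0.001], [-0.001, -0.001, 1.0], [-0.002, -1.0, -0.001]]
contact_force: [0.0, 0.1, 0.7]
gripper_width: 0.0599
time: 30.72
eef_pos: [0.5898, 0.1943, 0.1986]
tool_rot: [[1.0, -0.0, 0.001], [-0.001, 0.0, 1.0], [-0.0, -1.0, 0.0]]
contact_force: [-0.2, -0.7, 0.1]
gripper_width: 0.0697
```

View pics/w12.png

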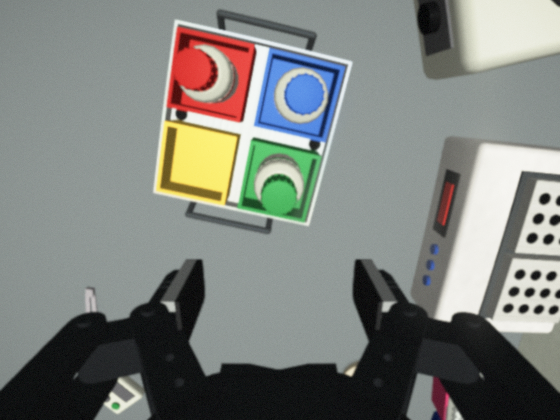

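```bash
python3 -m pendant '[[0,0,-0.056,0,0,0,0.07],[0,0,-0.056,0,0,0,0.07],[0,0,-0.056,0,0,0,0.07],[0,0,-0.056,0,0,0,0.07],[0,0,-0.056,0,0,0,0.07]]';python3 -m pendant '[[0,0,-0.056,0,0,0,0.07],[0,0,-0.056,0,0,0,0.07],[0,0,-0.056,0,0,0,0.07],[0,0,-0.056,0,0,0,0.07],[0,0.01,-0.058,0,0,0,0.07]]';python3 -m pendant '[[0,0.02,0,0,0,0,0.07],[0,0,0,0,0,0,0.07],[0,0,0,0,0,0,0.07],[0,0,0,0,0,0,0.07],[0,0,0,0,0,0,0.07]]'
python3 - <<'E'
from h import *
w=wcap("w13"); print(cap(w,"yellow",(.5885,-.367)))
E
```

```text
time: 31.4
eef_pos: [0.5891, -0.0874, 0.1977]
tool_rot: [[1.0, -0.001, 0.001], [-0.001, -0.0, 1.0], [-0.001, -1.0, -0.0]]
contact_force: [1.0, 0.2, -0.1]
gripper_width: 0.07
time: 32.02
eef_pos: [0.5894, -0.3694, 0.1878]
tool_rot: [[1.0, -0.001, 0.0], [-0.0, 0.0, 1.0], [-0.001, -1.0, 0.0]]
contact_force: [1.0, 0.3, 1.1]
gripper_width: 0.07
time: 32.65
eef_pos: [0.5901, -0.3671, 0.169]
tool_rot: [[1.0, 0.001, -0.0], [0.0, -0.0, 1.0], [0.001, -1.0, -0.0]]
contact_force: [0.0, 0.2, 0.6]
gripper_width: 0.0702
(array([ 0.5892, -0.3661]), 'px', array([276., 200.]), 'area', 1281, 'model', 1444)
```

View pics/w13.png

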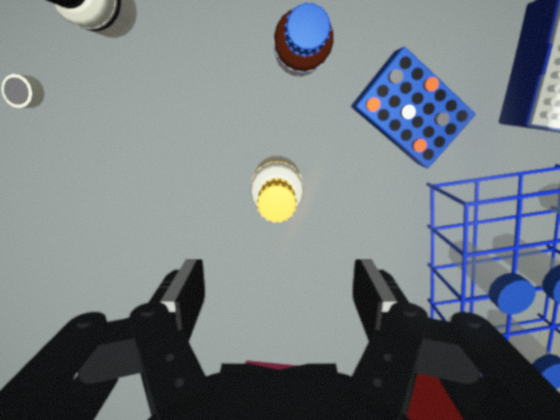

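```bash
python3 -m pendant '[[-0.001,0.04,0.001,0,0,0,0.07],[0,0.045,0,0,0,0,0.07],[0,0.03,0,0,0,0,0.07],[0,0.018,0,0,0,0,0.07],[0,0,0,0,0,0,0.07]]'; python3 -m pendant '[[0,0,0,0,0,0,0.02],[0,0,0,0,0,0,0.02],[0,0,0,0,0,0,0.02],[0,0,0,0,0,0,0.02],[0,0,0,0,0,0,0.02]]' 60
```

```text
time: 33.33
eef_pos: [0.5883, -0.3666, 0.0349]
tool_rot: [[1.0, -0.001, 0.001], [-0.001, 0.0, 1.0], [-0.001, -1.0, 0.0]]
contact_force: [0.5, -1.0, 1.7]
gripper_width: 0.0698
time: 33.95
eef_pos: [0.5892, -0.3672, 0.0369]
tool_rot: [[1.0, 0.002, 0.001], [-0.001, -0.001, 1.0], [0.002, -1.0, -0.001]]
contact_force: [-1.0, 0.6, 8.1]
gripper_width: 0.0302
```

```bash
python3 -m pendant '[[0,-0.03,0,0,0,0,0.02],[0,-0.05,0,0,0,0,0.02],[0,-0.05,0,0,0,0,0.02],[-0.004,-0.025,0.025,0,0,0,0.02],[-0.007,0,0.05,0,0,0,0.02]]'; python3 -m pendant '[[-0.008,0,0.055,0,0,0,0.02],[-0.008,0,0.055,0,0,0,0.02],[-0.008,0,0.055,0,0,0,0.02],[-0.008,0,0.055,0,0,0,0.02],[-0.008,0,0.055,0,0,0,0.02]]';python3 -m pendant '[[-0.008,0,0.055,0,0,0,0.02],[-0.008,0,0.055,0,0,0,0.02],[-0.008,0,0.055,0,0,0,0.02],[-0.008,0,0.055,0,0,0,0.02],[-0.002,0,0.011,0,0,0,0.02]]';python3 -m pendant '[[0,0,0,0,0,0,0.02],[0,0,0,0,0,0,0.02],[0,0,0,0,0,0,0.02],[0,0,0,0,0,0,0.02],[0,0,0,0,0,0,0.02]]'
```

```text
time: 34.58
eef_pos: [0.578, -0.2935, 0.1932]
tool_rot: [[1.0, 0.004, 0.004], [-0.004, -0.002, 1.0], [0.004, -1.0, -0.002]]
contact_force: [1.8, 1.5, -0.9]
gripper_width: 0.0302
time: 35.2
eef_pos: [0.5375, -0.015, 0.191]
tool_rot: [[1.0, 0.001, 0.001], [-0.001, 0.001, 1.0], [0.001, -1.0, 0.001]]
contact_force: [1.2, 0.7, -1.4]
gripper_width: 0.0302
time: 35.83
eef_pos: [0.5031, 0.2183, 0.1907]
tool_rot: [[1.0, 0.0, -0.004], [0.004, 0.001, 1.0], [0.0, -1.0, 0.001]]
contact_force: [-0.2, -0.9, -1.9]
gripper_width: 0.0307
time: 36.45
eef_pos: [0.5041, 0.214, 0.1905]
tool_rot: [[1.0, -0.0, 0.001], [-0.001, 0.0, 1.0], [-0.0, -1.0, 0.0]]
contact_force: [-0.7, -0.2, -0.6]
gripper_width: 0.0302
```

```bash
python3 -m pendant '[[0,0.03,-0.001,0,0,0,0.02],[0,0.045,0,0,0,0,0.02],[0,0.03,0,0,0,0,0.02],[0,0.015,0,0,0,0,0.02],[0,0.011,0,0,0,0,0.02]]'; python3 -m pendant '[[0,0.004,0,0,0,0,0.02],[0,0.003,0,0,0,0,0.02],[0,0.001,0,0,0,0,0.02],[0,0.001,0,0,0,0,0.02],[0,0,0,0,0,0,0.02]]'
```

```text
time: 37.08
eef_pos: [0.5044, 0.2133, 0.0592]
tool_rot: [[1.0, 0.0, 0.001], [-0.001, 0.0, 1.0], [0.0, -1.0, 0.0]]
contact_force: [1.0, -0.5, -1.8]
gripper_width: 0.0302
time: 37.7
eef_pos: [0.5041, 0.2134, 0.0506]
tool_rot: [[1.0, 0.0, 0.001], [-0.001, 0.0, 1.0], [0.0, -1.0, 0.0]]
contact_force: [-1.0, -0.2, -1.2]
gripper_width: 0.03
```

```bash
python3 -m pendant '[[0,0.001,0,0,0,0,0.02],[0,0.001,0,0,0,0,0.02],[0,0,0,0,0,0,0.02],[0,0,0,0,0,0,0.02],[0,0,0,0,0,0,0.02]]'; python3 -m pendant '[[0,0,0,0,0,0,0.035],[0,0,0,0,0,0,0.045],[0,0,0,0,0,0,0.06],[0,0,0,0,0,0,0.06],[0,-0.02,0,0,0,0,0.06]]'; python3 -m pendant '[[0,-0.05,0,0,0,0,0.06],[0,-0.05,0,0,0,0,0.06],[0,-0.05,0,0,0,0,0.06],[0,-0.05,0,0,0,0,0.07],[0,0,0,0,0,0,0.07]]'; python3 -m pendant '[[0,-0.01,-0.04,0,0,0,0.07],[0,0,-0.04,0,0,0,0.07],[0,0,0,0,0,0,0.07],[0,0,0,0,0,0,0.07],[0,0,0,0,0,0,0.07]]'
python3 - <<'E'
from h import *
w=wcap("w14")
c=manip.capture("scene");cv2.imwrite("pics/s14.png",cv2.resize(c["img"][50:230,250:490,::-1],(800,600)))
cups={"red":(.5237,.2991),"blue":(.6096,.2799),"yellow":(.5045,.2133),"green":(.5903,.194)}
for n,c in (("w",w),("s",c),("t",manip.capture("top"))):
  for k in list(cups)+["black","amber"]:
    r=manip.spot_point("bottle_"+k,c)
    if r: print(n,k,np.round(r[0]["position"],3),round(r[0]["p"],2),"d",np.round((np.array(r[0]["position"])[:2]-cups[k])*1000) if k in cups else "")
E
```

```text
time: 38.33
eef_pos: [0.5042, 0.2135, 0.0489]
tool_rot: [[1.0, 0.0, 0.001], [-0.001, 0.001, 1.0], [0.0, -1.0, 0.001]]
contact_force: [-3.7, -0.6, 9.6]
gripper_width: 0.0302
time: 38.95
eef_pos: [0.5033, 0.2128, 0.0683]
tool_rot: [[1.0, -0.002, 0.001], [-0.001, -0.002, 1.0], [-0.002, -1.0, -0.002]]
contact_force: [-0.0, -0.4, 0.0]
gripper_width: 0.06
time: 39.58
eef_pos: [0.5058, 0.2134, 0.273]
tool_rot: [[1.0, 0.004, 0.002], [-0.002, 0.004, 1.0], [0.004, -1.0, 0.004]]
contact_force: [-0.6, -0.5, -0.6]
gripper_width: 0.0704
time: 40.2
eef_pos: [0.5038, 0.1341, 0.2784]
tool_rot: [[1.0, -0.0, -0.0], [0.0, -0.0, 1.0], [-0.0, -1.0, -0.0]]
contact_force: [-0.0, -0.4, -0.1]
gripper_width: 0.0697
w red [0.521 0.299 0.011] 0.93 d [-2.  0.]
w blue [0.608 0.281 0.01 ] 0.6 d [-2.  1.]
w yellow [0.507 0.215 0.01 ] 0.59 d [2. 2.]
w green [0.589 0.199 0.011] 0.89 d [-1.  5.]
w black [ 0.429 -0.202 -0.003] 0.9 d 
w amber [ 0.612 -0.238  0.   ] 0.75 d 
s red [0.523 0.298 0.011] 0.54 d [-1. -1.]
s blue [0.611 0.279 0.014] 0.57 d [ 1. -1.]
s yellow [0.506 0.213 0.012] 0.95 d [ 1. -1.]
s green [0.593 0.194 0.014] 0.79 d [ 3. -0.]
s black [ 0.431 -0.197  0.   ] 0.74 d 
s amber [ 0.428 -0.198  0.   ] 0.35 d 
t black [ 0.429 -0.196  0.001] 0.67 d 
t amber [ 0.606 -0.24  -0.001] 0.95 d
```

View pics/w14.png

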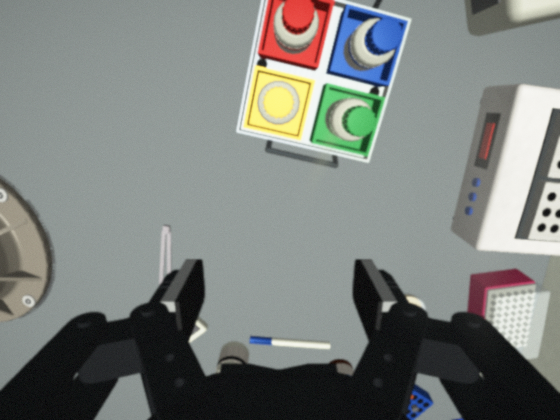

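View pics/s14.png

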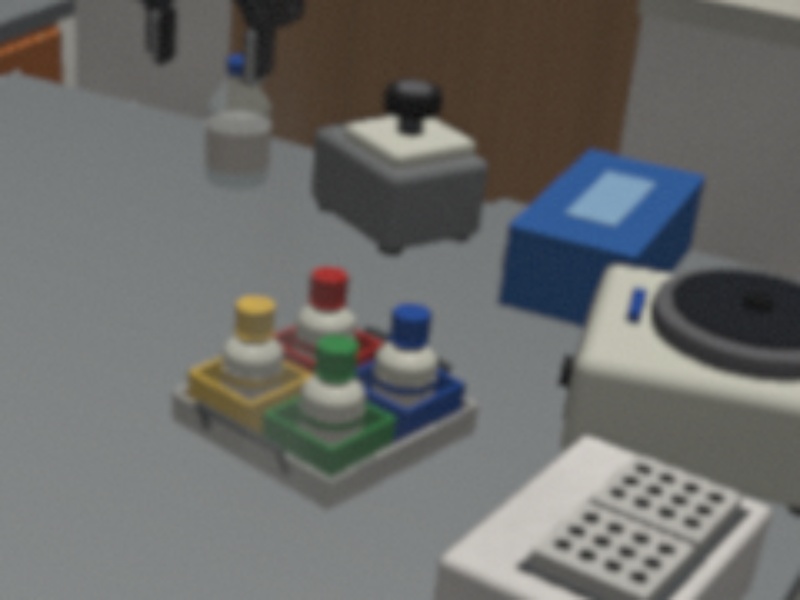

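All four bottles stand upright in the cup of their own colour. The black and amber bottles haven't moved, and the gripper is clear of everything.

```bash
python3 -c "
from bench import manip
print(manip.sign_off())"
```

```text
the job is handed in; nothing more can be done
None
```

The red, yellow, green and blue bottles are each standing upright in the cup of their own cap colour, and I handed the job in. The clock read 40.2 s at the last move. No verdict was reported.

- **How they were placed:** I picked each bottle up by its cap, lowered it slowly to the cup floor and then released it. On red, green and yellow I felt 6 to 17 N of contact at the floor. On blue I felt none, so it was released at my computed floor height, probably within a millimetre or two.
- **Last checks:** The wrist and scene cameras put every bottle within about 5 mm of its cup's centre, with undersides at z = 0.010–0.014 m against a floor at 0.013 m. Black and amber were where they started, within measurement noise, and the gripper was clear of everything.

**Off or disagreeing:**
- **Fingertips:** They measured about 40 mm higher than the reported TCP. The first grasp on blue therefore closed in the air above the cap without touching it. I measured the offset from the images and corrected for it.
- **Tray position:** The first top-camera estimate differed from the wrist camera by 5–8 mm. I used the wrist fit, which matched the scene picture.
- **Amber in the scene view:** In the last scene picture the network's best match for amber, at low confidence (0.35), fell on the black bottle. The wrist and top views both placed amber correctly.
- **Top view:** It gave no reading for the four bottles in the cups, so only the wrist and scene views confirm those.

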